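# Clear the sill and hold the mould locker's gate ajar

## Task

With the scraper block in the gripper, wipe the three plaster chips right off the locker's base board onto the bench (do not touch chips with the fingers), then stand the scraper upright on the bench, off the board. Then open the locker: its bolt sags behind the bent-up lip of the keeper, so lift the bolt by its upright grip while drawing it fully back towards the gate's hinge side, and swing the gate ajar, about 30 degrees. The gate springs shut by itself: finish while still holding it ajar and still, with the bolt drawn, and leave the tamper, the pot and the mould block where they are.

Things in the scene. Friction and masses are not known exactly. Their poses are not given: they have to be found in the camera images.
- locker: open-topped wooden locker, fixed; origin at bench height under the middle of the closed gate; x into the locker (away from the robot), y to the left seen from the robot, z up. Pale base board 16 mm thick, x -165 to 130, y -160 to 160 mm. Gate front face at x = -7 mm. Posts and walls rise to z = 120 mm
- sill (a point): middle of the sill, the part of the base board before the gate where the chips lie, on its top face, at (-105, 0, 16) mm in the locker frame. The sill is clear from 60 mm nearer the robot to 60 mm nearer the gate; chip centres start within 30 mm of it in x and from y -60 to 100 mm
- keeper_lip (a point): middle of the top of the keeper's bent-up lip, at (-23, -110, 100) mm in the locker frame. The lip, 5 mm thick, crosses the gate-side end of the steel keeper, an open-topped channel on the right-hand post (x -42 to -7, y -147 to -107 mm) with a front cheek up to z = 126 mm
- gate: the wooden gate, 222 mm wide, 14 mm thick, z 22 to 120 mm above the bench, hinged at its left (+y) end; origin on the hinge axis at bench height, at (0, 135, 0) mm in the locker frame; its -y axis points along the gate from hinge to free end. It carries the bolt
- gate_swing (a joint): gate angle in rad: 0 shut, grows as the free (right) end swings towards the robot, up to 1.3. A spring shuts it with 0.24 N m at 0 and 0.34 N m at 0.5 rad. While the bolt's head is in the keeper the gate moves only a few mm
- gate_hinge (a point): point on the vertical hinge axis of the gate, 107 mm above the bench
- gate_edge (a point): point on the front face at the gate's free edge, 227 mm from the hinge axis, 120 mm above the bench (the gate's top edge)
- bolt: steel barrel bolt, 0.2 kg, on the gate's front face; origin on the rod axis under the grip, at (-22, -45, 105) mm in the locker frame when home and the gate is shut; y along the rod towards the hinge, z up. Rod 10 mm thick; at its free end, y -92 to -84 mm, a round head 24 mm in diameter, held in the keeper
- bolt_grip (a point): centre of the bolt's upright round grip, 16 mm in diameter, 121 to 173 mm above the bench, free to be taken from above; this point is 45 mm above the rod axis, 150 mm above the bench while the bolt sags. The straps and gate beneath reach 130 mm above the bench
- bolt_slide (a joint): draw of the bolt along the gate in m: 0 fully home, grows towards the hinge, stop at 0.048; starts between 0 and 0.008. Unlifted, the head meets the lip at 0.017 and goes no farther. The head is clear of the keeper beyond 0.031. Friction about 1 N
- bolt_lift (a joint): lift of the bolt in its worn barrel in m: 0 sagging (its own weight holds it there), stop at 0.016. The head passes over the lip when lifted more than 0.007; 0.011 to 0.013 is a good height
- scraper: scraper block standing on the bench: steel sole 110 x 34 x 8 mm, on it a dark wooden grip 110 (x) x 22 (y) x 62 mm, 70 mm tall in all, about 0.22 kg; origin at the centre of the sole's underside, x along its length, z up. Grip it across the 22 mm
- chip0: plaster chip, flat piece 30 x 24 x 10 mm, 13 g, lying on the base board at the start; origin at the centre of its underside, z up
- chip1: plaster chip, flat piece 30 x 24 x 10 mm, 13 g, lying on the base board at the start; origin at the centre of its underside, z up
- chip2: plaster chip, flat piece 30 x 24 x 10 mm, 13 g, lying on the base board at the start; origin at the centre of its underside, z up
- tamper: brass tamper, 44 mm wide, 60 mm tall, standing on the bench; origin at the centre of its underside; leave alone
- pot: white ceramic pot with two side handles, 70 mm wide without them, 70 mm tall; origin at the centre of its underside; leave alone
- mould: dark wooden mould block 70 x 100 x 30 mm; origin at the centre of its underside; leave alone
Not all that is in view belongs to the job. What is shaped like the scraper but green or orange is not meant.

How it is judged (in metres and radians):
On the way, in this order (a step that is already met when the one before it is completed fails the run):
1. all three chips lie off the base board, on the bench, with the gate still shut ((y of chip0 in the frame of locker above 0.163 m or y of chip0 in the frame of locker below -0.163 m or x of chip0 in the frame of locker below -0.168 m) and (y of chip1 in the frame of locker above 0.163 m or y of chip1 in the frame of locker below -0.163 m or x of chip1 in the frame of locker below -0.168 m) and (y of chip2 in the frame of locker above 0.163 m or y of chip2 in the frame of locker below -0.163 m or x of chip2 in the frame of locker below -0.168 m) and height (world z) of each of chip0, chip1, chip2 below 0.022 m and value of joint gate_swing below 0.08 rad), for 0.1 s.
2. the bolt is lifted above the lip while its head is still in the keeper (value of joint bolt_lift above 0.005 m and value of joint bolt_slide below 0.03 m), for 0.04 s.
3. the bolt is drawn clear of the keeper (value of joint bolt_slide above 0.033 m), for 0.1 s.
At the end, for the whole second after the job is handed in: fingers (over 0.8 N), not the scraper, hold the gate at 0.35 to 0.75 rad, under 0.08 rad/s; bolt drawn over 33 mm; scraper still and upright (0.15 rad) on the bench, underside below 10 mm; all chips' origins 3 mm or more outside the board's edge, below 22 mm (value of joint gate_swing between 0.35 and 0.75 rad and velocity of joint gate_swing between -0.08 and 0.08 rad/s and value of joint bolt_slide above 0.033 m and contact force between the fingers and gate above 0.8 N and contact force between scraper and gate below 0.2 N and height (world z) of scraper below 0.01 m and angle between scraper's own z axis and vertical below 0.15 rad and linear speed of scraper below 0.03 m/s and (y of chip0 in the frame of locker above 0.163 m or y of chip0 in the frame of locker below -0.163 m or x of chip0 in the frame of locker below -0.168 m) and (y of chip1 in the frame of locker above 0.163 m or y of chip1 in the frame of locker below -0.163 m or x of chip1 in the frame of locker below -0.168 m) and (y of chip2 in the frame of locker above 0.163 m or y of chip2 in the frame of locker below -0.163 m or x of chip2 in the frame of locker below -0.168 m) and height (world z) of each of chip0, chip1, chip2 below 0.022 m); the arm keeps its last pose, push and grip.
It fails at once if the robot's fingers or arm touch a chip (over 0.5 N) (contact force between any of the fingers, the arm and chip0 above 0.5 N or contact force between any of the fingers, the arm and chip1 above 0.5 N or contact force between any of the fingers, the arm and chip2 above 0.5 N).
It fails at once if the tamper, the pot or the mould block is shifted more than 30 mm or tipped over (distance of any of tamper, pot, mould from where it was at the start of the episode above 0.03 m or angle between any of tamper, pot, mould's own z axis and vertical above 0.5 rad).
It also fails if it takes over 62 s, if anything falls off the work surface, if the arm or the gripper's body presses on something with over 40 N, if the wrist force passes 120 N, or if a joint passes its speed limit or range.

## Robot

A 6-joint arm with a two-finger parallel gripper is mounted at the origin on the work surface. World frame = base frame: x ahead of the robot, y to its left, z up, the work surface at z = 0. Lengths are in mm, angles in rad, forces in N, time in s.
With the tool pointing down it reaches from about 400 to 825 mm from the base axis. Payload 7 kg.
Tool frame: the origin (TCP) lies at the very end of the fingers, on their centre line; the grasp point (between the pads) lies 19 mm behind it; z points along the fingers, y is the direction in which the jaws open and shut (so a half turn about z gives the same grasp; the last joint's range is limited). The gripper opens to 88 mm and grips with 3 to 60 N. Pads are 19 mm wide; open, the fingers measure 130 mm over their backs; the gripper's body (78 mm by 193 mm) begins 47 mm behind the grasp point.
Start: joints at [-0.857, 0.359, 0.012, 0, -1.224, -0.288], TCP at [278.78, -614.717, 226.561] pointing down, gripper open.
Joint ranges: [-3.07, 3.07], [-1.43, 2.12], [-1.02, 1.25], [-3.03, 1.67], [-3.05, -0], [-3.03, 3.03]. Speed limits (rad/s): [2.39, 2.39, 3.01, 3.14, 3.14, 3.14].

## Interface

Orientations are given as a unit quaternion [x, y, z, w].
In Python, from plant import bot gives the robot as it stands. Calls block until the motion is done:
- bot.move_ptp(position, orientation): joint-space move of the TCP to a pose.
- bot.line_to(position, velocity=150, ori=None): straight line of the TCP; ori=None keeps the orientation; velocity is the mean speed in mm/s.
- bot.move_joints(angles): joint-space move.
- bot.move_gripper(opening, force=None): finger opening in mm; force is the grip in N (None keeps the last); returns when the fingers have stopped.
- bot.pause(seconds).
- bot.solve_ik(position, orientation): joint angles nearest the present ones, or None.
- bot.read_state(): the state.
- bot.camera(name): name is "scene" or "top"; returns the picture (384x512x3 uint8, red, green, blue); there is no depth.
- bot.get_calibration(name): a dict with "fx", "fy", "cx", "cy" (pixels), "distortion" ([k1, k2, p1, p2, k3] as OpenCV has them; the pictures are not rectified), "view" (4x4, takes a point from world to camera coordinates). Camera axes: x right, y up, looking along -z (the intrinsics and any distortion apply to the point x, -y, -z); pixel columns grow to the right and rows downward; lengths in mm; the calibration is good to about 2 mm. A picture is of the moment at which its call begins. get_calibration takes no time and is no camera call.
A pose or a line that the arm cannot do raises bot.Unreachable and nothing moves.
- bot.close_job(): hands the job in, once; it reports no verdict.
The state is a dict: "t": time; "joint_pos": joint angles; "qvel": joint speeds; "tau": joint torques, N m; "tcp_pos": TCP position; "eef_rot": TCP orientation; "contact_force": force on the tool from outside, world axes, zero at the start; "moment": the same for the moment, N m; "width": finger opening in mm.
Only numpy, scipy, OpenCV 4.12 (cv2) and the standard library are available. Lean on these libraries where they do the work, as an engineer would, in place of code of your own. Each camera call takes 0.05 s, during which the arm holds its last target. There are 200 camera calls.

## Working session

There is one attempt and no reset: what is moved stays moved. The work goes in short steps, each a Python script; the robot and the scene stay as the last script left them, time stands still between calls to the robot, and variables do not carry over. Pictures are saved under pics/ and viewed, about 8 in all and at most 12, crops included, and the job is handed in when it is done.

```bash
ls; mkdir -p pics
python3 - <<'E'
from plant import bot
import cv2
for n in ("scene","top"):
    cv2.imwrite(f"pics/{n}0.png",bot.camera(n)[:,:,::-1]); c=bot.get_calibration(n); print(n,c)
print(bot.read_state())
E
```

```text
pics
scene {'fx': 400.673300722665, 'fy': 400.673300722665, 'cx': 257.5678865796806, 'cy': 188.62590205712246, 'distortion': array([-0.05486802,  0.        ,  0.        ,  0.        ,  0.        ]), 'view': array([[-7.44214078e-01,  6.67916537e-01, -5.73633291e-03,
         4.31324978e+02],
       [-5.80640017e-01, -6.42675069e-01,  4.99825895e-01,
         1.58544097e+02],
       [ 3.30155383e-01,  3.75308212e-01,  8.66106904e-01,
        -1.47675769e+03],
       [ 0.00000000e+00,  0.00000000e+00,  0.00000000e+00,
         1.00000000e+00]])}
top {'fx': 347.9307694793735, 'fy': 347.9307694793735, 'cx': 258.44339997010786, 'cy': 194.54424433623961, 'distortion': array([-0.10057032,  0.        ,  0.        ,  0.        ,  0.        ]), 'view': array([[ 2.43138830e-02, -9.99691369e-01, -5.09910995e-03,
        -1.02173571e+02],
       [ 9.96012945e-01,  2.37858651e-02,  8.59793346e-02,
        -5.26923430e+02],
       [-8.58315120e-02, -7.16927099e-03,  9.96283872e-01,
        -1.35456364e+03],
       [ 0.00000000e+00,  0.00000000e+00,  0.00000000e+00,
         1.00000000e+00]])}
{'t': 0.1, 'joint_pos': array([-8.56919620e-01,  3.59314626e-01,  1.11663996e-02, -3.33543362e-04,
       -1.22413922e+00, -2.88113352e-01]), 'qvel': array([ 2.80385783e-03, -1.80887734e-03,  1.81404492e-03,  2.10696966e-03,
        9.11048376e-05,  2.46285675e-03]), 'tau': array([-1.46864400e-03, -5.84161305e+01,  2.93751884e+01,  7.01547414e+00,
        1.02115722e-02, -4.15409863e-05]), 'tcp_pos': array([ 278.58909432, -614.33465747,  225.71923336]), 'eef_rot': array([-2.11221841e-01,  9.77437851e-01,  7.29247766e-04, -2.20552657e-04]), 'contact_force': array([ 0.19450468, -0.06689697,  0.2288457 ]), 'moment': array([ 0.01558005, -0.00993774, -0.00839593]), 'width': 87.34949635032604}
```

View pics/top0.png

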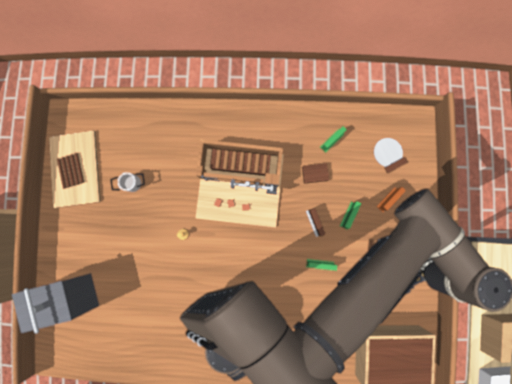

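View pics/scene0.png

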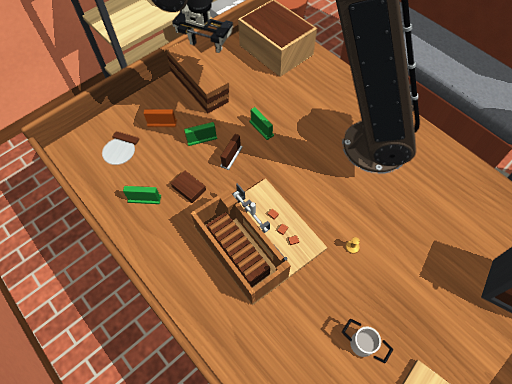

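The top view shows the locker at about (240,187), chips at (219,203), (231,203) and (247,207), and the scraper at (315,221). The mould is at (316,173), the tamper at (183,234) and the pot at (128,182). I'll zoom in on both views.

Run:
```python
import cv2,numpy as np
t=cv2.imread("pics/top0.png"); s=cv2.imread("pics/scene0.png")
a=cv2.resize(t[135:255,185:345],None,fx=5,fy=5,interpolation=cv2.INTER_CUBIC)
for i in range(0,160,20): cv2.putText(a,str(185+i),(i*5,10),0,.35,(255,255,255)); cv2.line(a,(i*5,0),(i*5,600),(255,255,255),1)if 0 else cv2.line(a,(i*5,12),(i*5,18),(255,255,255),1)
for j in range(0,120,20): cv2.putText(a,"-"+str(135+j),(0,j*5+3),0,.35,(255,255,255))
cv2.imwrite("pics/c1.png",a)
b=cv2.resize(s[125:275,170:340],None,fx=4,fy=4,interpolation=cv2.INTER_CUBIC)
for i in range(0,170,20): cv2.putText(b,str(170+i),(i*4,10),0,.35,(255,255,255)); cv2.line(b,(i*4,12),(i*4,18),(255,255,255),1)
for j in range(0,150,20): cv2.putText(b,"-"+str(125+j),(0,j*4+3),0,.35,(255,255,255))
cv2.imwrite("pics/c2.png",b)
```

```text
(no output)
```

View pics/c1.png

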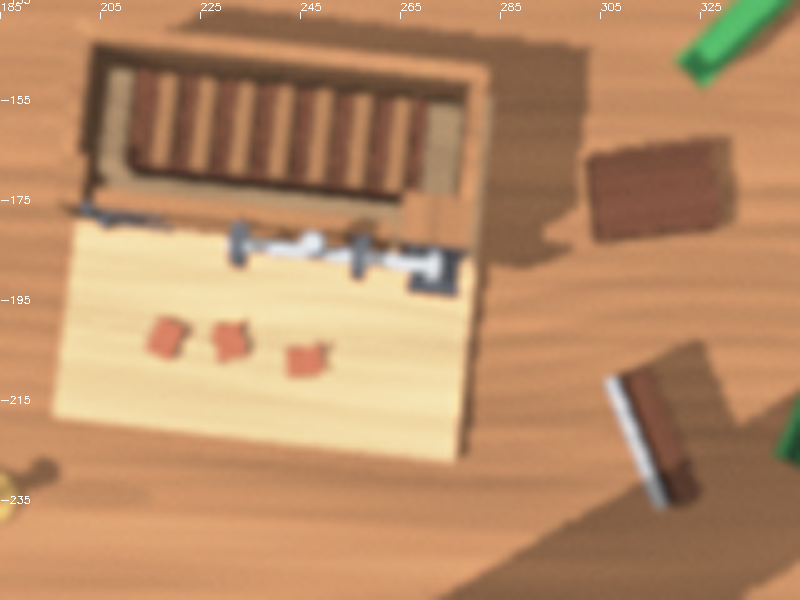

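View pics/c2.png

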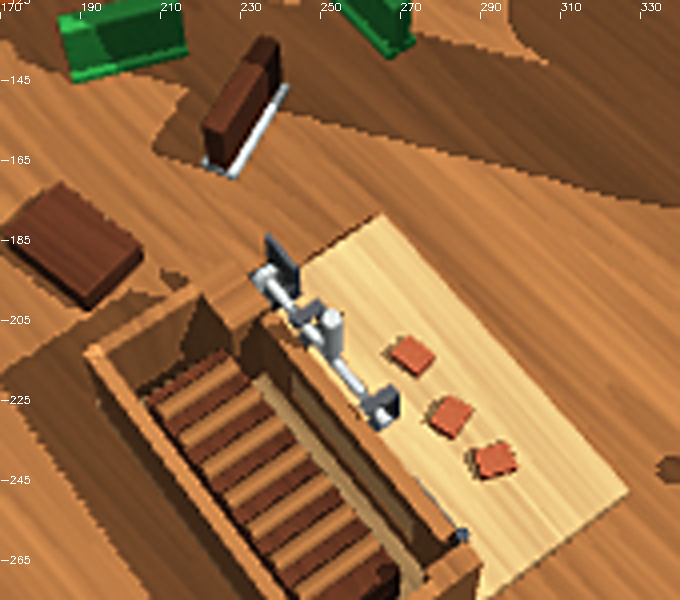

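The crops show the board's front corners clearly. The head sits in the keeper and the grip top is at c1 (312,240). Next I'll fit the poses.

```bash
cat > h.py <<'E'
import numpy as np,cv2
from plant import bot
from scipy.spatial.transform import Rotation as R
from scipy.optimize import least_squares
C={n:bot.get_calibration(n) for n in("top","scene")}
def K(c): return np.array([[c["fx"],0,c["cx"]],[0,c["fy"],c["cy"]],[0,0,1]])
def ray(n,p,z):
    c=C[n]; u=cv2.undistortPoints(np.array([[p]],float),K(c),c["distortion"])[0,0]
    V=c["view"]; d=V[:3,:3].T@np.array([u[0],-u[1],-1]); o=-V[:3,:3].T@V[:3,3]
    return o+d*(z-o[2])/d[2]
def proj(n,P):
    c=C[n]; q=np.atleast_2d(P)@c["view"][:3,:3].T+c["view"][:3,3]; q=q*[1,-1,-1]
    return cv2.projectPoints(q,np.zeros(3),np.zeros(3),K(c),c["distortion"])[0][:,0]
t=lambda x,y:("top",((x+.5)/5-.5+185,(y+.5)/5-.5+135))
s=lambda x,y:("scene",((x+.5)/4-.5+170,(y+.5)/4-.5+125))
def fit(obs,x0):
    def T(v,p): return np.r_[R.from_euler('z',v[2]).as_matrix()[:2,:2]@p[:2]+v[:2],p[2]]
    f=lambda v:np.concatenate([proj(n,T(v,np.array(p,float)))[0]-q for (n,q),p in obs])
    r=least_squares(f,x0,x_scale=[1,1,.01],loss='soft_l1'); return r.x,r.fun.reshape(-1,2)
E
python3 - <<'E'
from h import *
np.set_printoptions(precision=1,suppress=True)
L=[(t(53,415),(-165,160,16)),(t(460,462),(-165,-160,16)),(s(381,213),(-165,-160,16)),(s(628,490),(-165,160,16)),
 (t(488,62),(130,-160,120)),(s(93,348),(130,-160,120))]
v,r=fit(L,[700,-50,0]); print("locker",v,v[2]*1000);print(r)
Rm=R.from_euler('z',v[2]).as_matrix()[:2,:2]
def loc(P): return Rm.T@(P[:2]-v[:2])
for n,p in (t(312,240),),: pass
for k,z in [(t(312,240),173),(s(331,314),173)]: print("griptop",k[0],loc(ray(*k,z)))
for k in [t(167,338),t(231,342),t(305,361),s(412,355),s(450,416),s(495,460)]:
    P=ray(*k,25); print("chip",k[0],P,loc(P))
for k,z in [(t(607,378),6),(t(658,508),6),(s(232,178),4),(s(288,86),8),(s(205,122),70),(s(222,132),70),(s(265,38),70),(s(280,45),70),(t(697,492),70),(t(642,368),70)]:
    P=ray(*k,z); print("scr",k[0],P,loc(P))
for n,p,z in [("top",(183,234),40),("top",(128,182),60),("scene",(367,340),70)]:P=ray(n,p,z);print(P,loc(P))
for k in [t(586,157),t(597,242),t(723,228)]: P=ray(*k,30);print("mould",P,loc(P))
E
```

```text
locker [580.  -11.9  -0.1] -73.97581243027543
[[-0.1  1.2]
 [-1.2 -0.2]
 [-0.2  0.8]
 [ 0.6 -0.1]
 [ 1.8  0.8]
 [-4.6  0.2]]Traceback (most recent call last):
  File "<stdin>", line 8, in <module>
ValueError: not enough values to unpack (expected 2, got 1)
```

Run:
```python
from h import *
np.set_printoptions(precision=1,suppress=True)
L=[(t(53,415),(-165,160,16)),(t(460,462),(-165,-160,16)),(s(381,213),(-165,-160,16)),(s(628,490),(-165,160,16))]
v,r=fit(L,[700,-50,0]); print("locker",v,v[2]*1000);print(r)
Rm=R.from_euler('z',v[2]).as_matrix()[:2,:2]
def loc(P): return Rm.T@(P[:2]-v[:2])
for k,z in [(t(488,62),120),(s(93,348),120)]: print("backR",loc(ray(*k,z)))
for k,z in [(t(312,240),173),(s(331,314),173)]: print("griptop",k[0],loc(ray(*k,z)))
for k,z in [(t(435,253),117),(s(265,236),126),(s(298,268),126)]: print("head;cheek ends",k[0],loc(ray(*k,z)))
for k in [t(167,338),t(231,342),t(305,361),s(412,355),s(450,416),s(495,460)]:
    P=ray(*k,25); print("chip",k[0],P,loc(P))
for k,z in [(t(607,378),6),(t(658,508),6),(s(232,178),4),(s(288,86),8),(s(205,122),70),(s(222,132),70),(s(265,38),70),(s(280,45),70),(t(697,492),70),(t(642,368),70)]:
    P=ray(*k,z); print("scr",k[0],P,loc(P))
for n,p,z in [("top",(183,234),40),("top",(128,182),60),("scene",(367,340),70)]:P=ray(n,p,z);print(P,loc(P))
for k in [t(586,157),t(597,242),t(723,228)]: P=ray(*k,30);print("mould",P,loc(P))
```

```text
locker [580.4 -15.9  -0.1] -88.09663602051597
[[ 0.4  0.5]
 [-0.9  0.2]
 [-0.2  0.2]
 [-0.4  0. ]]
backR [ 133.9 -147.3]
backR [ 120.  -146.5]
griptop top [-19.7 -35.1]
griptop scene [-25.1 -38.4]
head;cheek ends top [ -12.7 -123.6]
head;cheek ends scene [ -39.1 -145.3]
head;cheek ends scene [ -42.9 -106.5]
chip top [494.8  69.5  25. ] [-92.7  77.6]
chip top [492.9  18.8  25. ] [-90.2  26.8]
chip top [479.3 -40.1  25. ] [-98.5 -33. ]
chip scene [477.8 -39.4  25. ] [-100.1  -32.4]
chip scene [492.4  21.   25. ] [-90.9  29. ]
chip scene [492.2  72.4  25. ] [-95.6  80.2]
scr top [ 472.4 -280.8    6. ] [ -84.2 -273.4]
scr top [ 369.9 -323.     6. ] [-182.7 -324.5]
scr scene [ 469.4 -282.2    4. ] [ -87.1 -275. ]
scr scene [ 368.5 -322.7    8. ] [-184.  -324.3]
scr scene [ 473.8 -305.9   70. ] [ -80.7 -298.3]
scr scene [ 469.6 -288.1   70. ] [ -86.4 -280.9]
scr scene [ 377.  -340.3   70. ] [-174. -341.]
scr scene [ 372.2 -325.4   70. ] [-180.1 -326.7]
scr top [ 384.5 -342.3   70. ] [-166.4 -342.4]
scr top [ 477.8 -299.1   70. ] [ -77.2 -291.2]
[366.4 200.6  40. ] [-232.2  196.8]
[563.2 423.6  60. ] [-55.8 436.2]
[565. 427.  70.] [-54.3 439.9]
mould [ 646.4 -258.8   30. ] [  87.2 -236.2]
mould [ 578.7 -268.4   30. ] [  20.5 -251.7]
mould [ 592.3 -368.5   30. ] [  42.9 -350.2]
```

Locker pose: (580, -16), yaw -0.088. The scraper is at about (425.5, -317), yaw 0.386. I'll grasp it now.

```bash
cat >> h.py <<'E'
LK=np.array([580.4,-15.9]); LY=-0.0881
Rl=R.from_euler('z',LY).as_matrix()[:2,:2]
def W(x,y,z): return np.r_[Rl@[x,y]+LK,z]
def toL(P): return np.r_[Rl.T@(np.array(P[:2])-LK),P[2]]
def down(yaw): # tool x along yaw, tool z down
    c,s_=np.cos(yaw),np.sin(yaw); return R.from_matrix(np.array([[c,s_,0],[s_,-c,0],[0,0,-1]]).T).as_quat()
def st(m=""):
    S=bot.read_state(); print(m,"t%.1f"%S["t"],"L",toL(S["tcp_pos"]).round(1),"W",S["tcp_pos"].round(1),"w%.1f"%S["width"],"F",S["contact_force"].round(1),"j6 %.2f"%S["joint_pos"][5]); return S
E
python3 - <<'E'
from h import *
for a in (.386,.386+np.pi,.386-np.pi):
    print(a,bot.solve_ik([425.5,-317,150],down(a)))
q=[(a,bot.solve_ik(W(-103,128,90),down(LY+a))) for a in(0,np.pi)]; print(q)
ks=[(abs(j[5]),a) for a in(.386,.386+np.pi) if (j:=bot.solve_ik([425.5,-317,150],down(a))) is not None]
a=min(ks)[1]; print("use",a)
o=down(a)
bot.move_ptp([425.5,-317,130],o); st()
bot.line_to([425.5,-317,40.5],120); st()
bot.move_gripper(15,30); bot.pause(.2); st()
bot.line_to([425.5,-317,120],150); st("lifted")
E
```

```text
0.386 [-0.27044705  0.18748549 -0.4126408   0.         -0.97067003  2.22724338]
3.5275926535897932 [-0.27044705  0.18748549 -0.4126408   0.         -0.97067003 -0.91434928]
-2.755592653589793 [-0.27044705  0.18748549 -0.4126408   0.         -0.97067003 -0.91434928]
[(0, array([ 0.63251797,  0.2158029 , -0.54128705,  0.        , -0.81370637,
        0.85017835])), (3.141592653589793, array([ 0.63251797,  0.2158029 , -0.54128705,  0.        , -0.81370637,
       -2.2914143 ]))]
use 3.5275926535897932
 t1.4 L [-127.5 -314.2  130.4] W [ 425.8 -317.7  130.4] w87.3 F [ 0.7  0.2 -0.1] j6 -0.91
 t2.3 L [-127.4 -313.9   41. ] W [ 425.9 -317.4   41. ] w87.5 F [ 1.5 -0.6 -0.3] j6 -0.91
 t3.5 L [-127.9 -313.5   40.4] W [ 425.4 -317.    40.4] w21.8 F [-0.3  0.  -0.9] j6 -0.91
lifted t4.2 L [-128.5 -313.2  119.2] W [ 424.9 -316.6  119.2] w22.0 F [-0.4 -0.3 -2. ] j6 -0.91
```

Run:
```python
from h import *
o=down(LY+np.pi)
bot.line_to([424.9,-316.6,240],250)
bot.move_ptp(W(-103,127,240),o)
bot.line_to(W(-103,127,75),200)
bot.line_to(W(-103,127,59),60); bot.pause(.2); S=st("down")
dz=57.9-S["tcp_pos"][2]; z=59+dz
bot.line_to(W(-103,127,z),30); st("set")
cv2.imwrite("pics/d.png",bot.camera("scene")[:,:,::-1])
for y in (60,-40,-120,-170): bot.line_to(W(-103,y,z),130); st()
bot.line_to(W(-103,-205,z),130); bot.pause(.3); st("end")
b=bot.camera("scene")[:,:,::-1]; d=cv2.imread("pics/d.png")
a=np.hstack([cv2.resize(i[120:290,170:340],None,fx=2.35,fy=2.35,interpolation=cv2.INTER_CUBIC) for i in (d,b)])
cv2.imwrite("pics/e.png",a)
```

```text
down t8.1 L [-102.8  127.2   59.2] W [489.1 119.8  59.2] w22.1 F [ 0.6 -0.5 -3.3] j6 -2.29
set t8.3 L [-103.   127.    57.7] W [488.9 119.7  57.7] w22.0 F [ 0.1 -0.8 -2.8] j6 -2.29
 t9.0 L [-102.7   60.1   57.9] W [483.4  53.   57.9] w22.1 F [-0.7 -0.4 -2. ] j6 -2.17
 t9.9 L [-102.8  -39.7   57.7] W [474.5 -46.4  57.7] w21.5 F [-0.2  0.5 -1.6] j6 -1.98
 t10.7 L [-102.9 -119.7   57.7] W [ 467.3 -126.1   57.7] w22.2 F [ 0.6  0.2 -2.6] j6 -1.80
 t11.2 L [-103.1 -169.7   57.6] W [ 462.8 -175.9   57.6] w22.2 F [ 0.4  0.4 -3. ] j6 -1.69
end t12.0 L [-102.9 -204.6   57.8] W [ 459.9 -210.6   57.8] w21.9 F [ 0.2  0.5 -2.2] j6 -1.62
```

View pics/e.png

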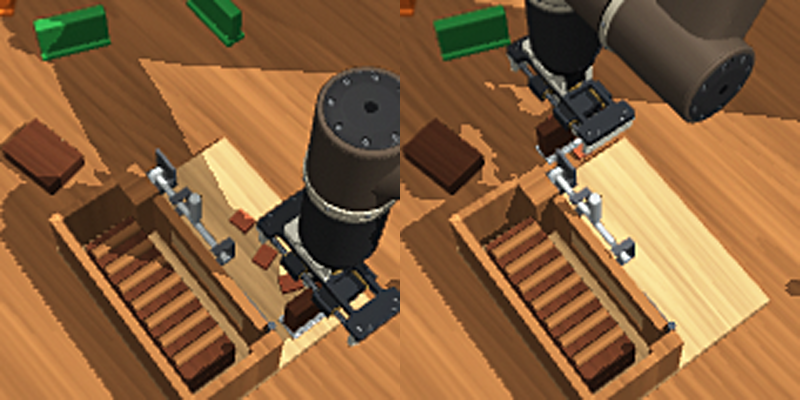

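The board is clear. One chip shows near the edge behind the sole, at about (578,152). I'll lift and look.

Run:
```python
from h import *
bot.line_to(W(-103,-205,130),150)
bot.line_to(W(-130,-340,150),250); st()
a=bot.camera("scene")[:,:,::-1]; b=bot.camera("top")[:,:,::-1]
cv2.imwrite("pics/s2.png",a);cv2.imwrite("pics/t2.png",b)
A=cv2.resize(a[120:220,190:290],None,fx=4,fy=4,interpolation=cv2.INTER_CUBIC)
B=cv2.resize(b[150:250,240:340],None,fx=4,fy=4,interpolation=cv2.INTER_CUBIC)
cv2.imwrite("pics/f.png",np.hstack([A,B]))
```

```text
t13.4 L [-130.9 -340.1  148.7] W [ 420.1 -343.2  148.7] w22.0 F [-0.3 -0.5 -2.5] j6 -1.34
```

View pics/f.png

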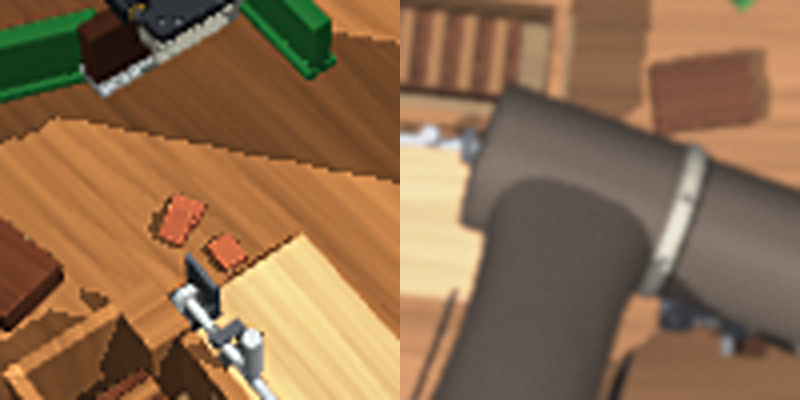

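Run:
```python
from h import *
for x,y in((228,252),(178,218),(195,203),(180,228),(165,240),(206,205),(210,243),(230,272),(246,258)):
    p=((x+.5)/4-.5+190,(y+.5)/4-.5+120); print((x,y),*[toL(ray("scene",p,z)).round() for z in(10,20)])
a=cv2.imread("pics/s2.png")
cv2.imwrite("pics/g.png",cv2.resize(a[160:195,220:260],None,fx=16,fy=16,interpolation=cv2.INTER_CUBIC))
```

```text
(228, 252) [-106. -186.   10.] [-103. -181.   20.]
(178, 218) [ -92. -241.   10.] [ -88. -235.   20.]
(195, 203) [-113. -244.   10.] [-109. -239.   20.]
(180, 228) [ -87. -231.   10.] [ -84. -226.   20.]
(165, 240) [ -70. -229.   10.] [ -67. -224.   20.]
(206, 205) [-119. -237.   10.] [-116. -231.   20.]
(210, 243) [ -99. -203.   10.] [ -96. -198.   20.]
(230, 272) [ -96. -169.   10.] [ -93. -164.   20.]
(246, 258) [-115. -172.   10.] [-112. -167.   20.]
```

View pics/g.png

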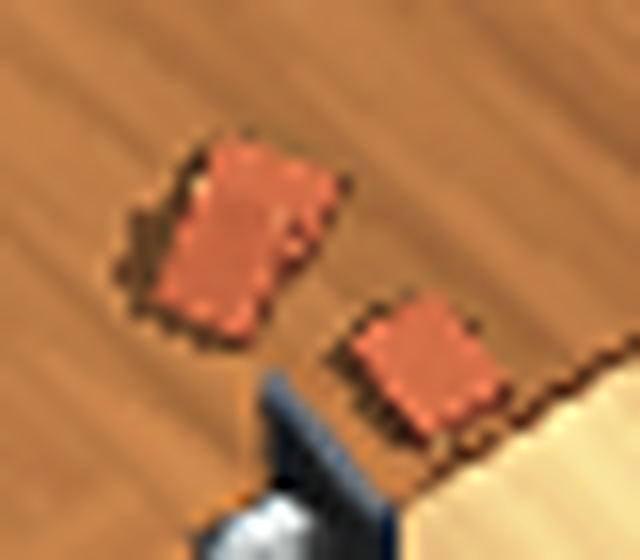

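All three chips lie flat on the bench (locker y about -184, -235 and -240), well outside the edge. Next I'll stand the scraper down, then take the bolt grip, lift it and draw it.

Run:
```python
from h import *
o=down(LY+np.pi)
P=np.array([422,-335,0.])
bot.line_to(P+[0,0,60],150); bot.line_to(P+[0,0,44],50); bot.line_to(P+[0,0,41],15); bot.pause(.2); S=st("set")
if S["tcp_pos"][2]>41.2: bot.line_to(P+[0,0,40.4],15); st("set2")
bot.move_gripper(50); st("rel")
bot.line_to(P+[0,0,110],120); bot.line_to(P+[0,0,240],300)
bot.move_ptp(W(-22,-37,240),o); st()
bot.move_gripper(46)
bot.line_to(W(-22,-37,180),200); st()
a=bot.camera("scene")[:,:,::-1]
cv2.imwrite("pics/h.png",cv2.resize(a[130:250,170:330],None,fx=5,fy=5,interpolation=cv2.INTER_CUBIC))
```

```text
set t15.2 L [-129.7 -331.8   41.1] W [ 422.  -335.    41.1] w22.1 F [-0.1 -0.6 -1.1] j6 -1.35
rel t15.9 L [-129.7 -331.8   41. ] W [ 422. -335.   41.] w50.1 F [-0.   0.1 -1.1] j6 -1.35
 t18.4 L [-22.3 -37.8 239.5] W [554.9 -51.6 239.5] w50.2 F [ 0.  -0.1 -0.7] j6 -1.92
 t19.2 L [-21.8 -37.2 180.4] W [555.4 -51.1 180.4] w46.0 F [0.9 0.6 1.1] j6 -1.92
```

View pics/h.png

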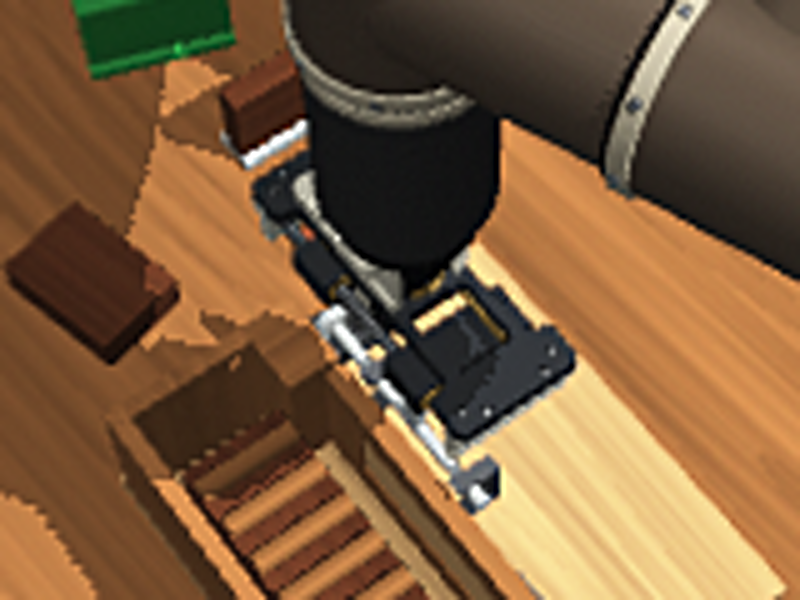

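The scraper stands upright, and the gripper is above the bolt grip. Descending now.

Run:
```python
from h import *
bot.line_to(W(-22,-37,155),80); st()
bot.line_to(W(-22,-37,136),50); st("low")
bot.move_gripper(8,12); bot.pause(.2); S=st("closed")
bot.move_gripper(8,45); bot.pause(.2); S=st("tight")
```

```text
t19.8 L [-21.8 -37.  155.3] W [555.4 -50.9 155.3] w46.0 F [-0.1  0.2 -0.4] j6 -1.92
low t20.3 L [-22.1 -37.1 135.8] W [555.2 -50.9 135.8] w46.1 F [-0.4  1.2  0.2] j6 -1.92
closed t21.1 L [-21.9 -36.9 136.1] W [555.3 -50.8 136.1] w15.5 F [-0.2 -0.   1.5] j6 -1.92
tight t21.5 L [-21.9 -37.  136.1] W [555.3 -50.8 136.1] w15.1 F [-0.3  1.   2.5] j6 -1.92
```

Run:
```python
from h import *
bot.line_to(W(-22,-37,148),30); bot.pause(.3); st("lift")
for y in(-25,-10,-2): bot.line_to(W(-22,y,148),40); bot.pause(.1); st()
for y in(0,1.5):
    bot.line_to(W(-22,y,148),20); bot.pause(.15); S=st()
```

```text
lift t22.4 L [-22.  -37.  147.9] W [555.2 -50.8 147.9] w15.2 F [ 1.6  0.7 -1.6] j6 -1.92
 t22.9 L [-22.  -24.7 148. ] W [556.3 -38.6 148. ] w15.5 F [ 0.8  1.6 -2.9] j6 -1.94
 t23.5 L [-22.   -9.8 148. ] W [557.6 -23.7 148. ] w15.2 F [ 0.5  0.2 -1.8] j6 -1.97
 t24.0 L [-22.   -1.8 148. ] W [558.3 -15.7 148. ] w15.1 F [ 1.3  0.7 -3. ] j6 -1.98
 t24.4 L [-22.   0. 148.] W [558.5 -13.9 148. ] w15.4 F [ 0.2  0.2 -1.5] j6 -1.98
 t24.8 L [-22.    1.5 148. ] W [558.6 -12.5 148. ] w15.1 F [ 0.1 -1.  -2.5] j6 -1.99
```

The bolt carried about 2 N and slid freely to about 46 mm of draw. I'll release it and check by camera.

Run:
```python
from h import *
np.set_printoptions(precision=2,suppress=True)
bot.line_to(W(-22,1.5,137),40); bot.move_gripper(40); bot.line_to(W(-22,1.5,190),150); bot.line_to(W(-22,1.5,260),250); st()
for a in(np.pi/2,-np.pi/2): print(a,bot.solve_ik(W(36,-65,240),down(LY+a)))
a=max((np.pi/2,-np.pi/2),key=lambda a:-abs(bot.solve_ik(W(36,-65,240),down(LY+a))[5]) if bot.solve_ik(W(36,-65,240),down(LY+a)) is not None else -9)
print("use",a)
bot.move_ptp(W(60,-250,300),down(LY+a)); bot.move_gripper(0,20); st()
i=bot.camera("scene")[:,:,::-1]
cv2.imwrite("pics/i0.png",i)
cv2.imwrite("pics/i.png",cv2.resize(i[170:300,200:330],None,fx=4.6,fy=4.6,interpolation=cv2.INTER_CUBIC))
```

```text
t26.8 L [-22.1   1.6 260. ] W [558.6 -12.3 260. ] w39.8 F [ 0.9  0.1 -0.1] j6 -1.99
1.5707963267948966 [ 0.18  0.25 -0.1   0.   -1.21  2.87]
-1.5707963267948966 [ 0.18  0.25 -0.1   0.   -1.21 -0.27]
use -1.5707963267948966
 t29.4 L [  60. -250.  300.] W [ 618.2 -270.2  300. ] w0.1 F [ 0.8 -0.4  0.8] j6 0.04
```

View pics/i.png

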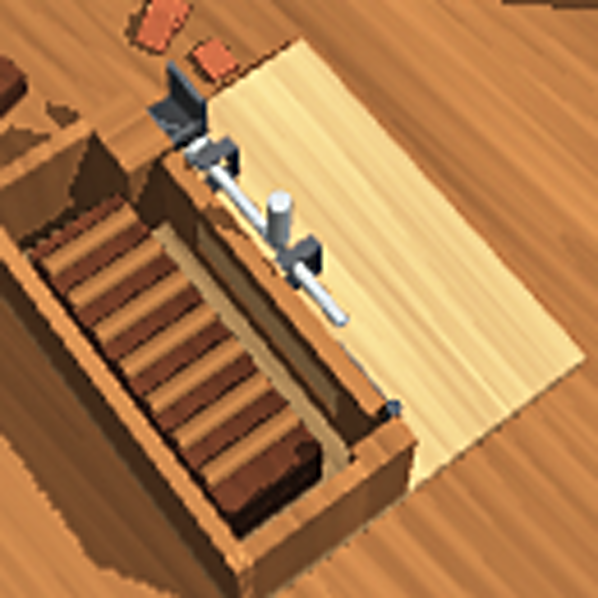

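The bolt is drawn: its head is at the gate-side strap, and the gate is still shut. Next I'll hook the closed fingers behind the gate and swing it.

```bash
cat >> h.py <<'E'
def hook(th,z,d=34,r=195):
    c,s_=np.cos(th),np.sin(th); return W(d*c-r*s_,135-d*s_-r*c,z),down(LY-np.pi/2-th)
E
python3 - <<'E'
from h import *
p,o=hook(0,240); p0=p+0
bot.move_ptp(hook(0,240,40)[0],o); st()
bot.line_to(hook(0,130,40)[0],200); st()
for z in(110,88):
    bot.line_to(hook(0,z,40)[0],40); S=st()
    if abs(S["contact_force"][2])>6: raise SystemExit("hit")
for th in(0,.05,.1,.2,.3,.4,.5,.58):
    p,o=hook(th,88); bot.line_to(p,70,o); S=st("%.2f"%th)
    if np.linalg.norm(S["contact_force"])>15: raise SystemExit("stuck")
bot.pause(.5); S=st("hold")
for n in("scene","top"): cv2.imwrite(f"pics/{n}9.png",bot.camera(n)[:,:,::-1])
a=cv2.imread("pics/scene9.png");b=cv2.imread("pics/top9.png")
cv2.imwrite("pics/j.png",np.hstack([cv2.resize(a[110:290,170:350],(400,400),interpolation=2),cv2.resize(b[120:260,185:325],(400,400),interpolation=2)]))
E
```

```text
t30.2 L [ 40.2 -59.8 240.4] W [615.2 -79.  240.4] w0.6 F [-0.9 -0.2  0.5] j6 -0.27
 t30.9 L [ 40.9 -60.7 131. ] W [615.8 -80.  131. ] w0.2 F [-0.2 -0.5  0.7] j6 -0.27
 t31.6 L [ 40.  -60.  109.9] W [615.  -79.2 109.9] w0.3 F [ 0.  -0.3  0.8] j6 -0.27
 t32.3 L [ 40.1 -60.   88. ] W [615.1 -79.2  88. ] w0.5 F [ 0.5 -0.9  0.3] j6 -0.27
0.00 t32.5 L [ 33.7 -60.   88.3] W [608.7 -78.6  88.3] w0.1 F [ 0.1 -1.1 -1. ] j6 -0.28
0.05 t32.8 L [ 24.6 -61.4  88.4] W [599.5 -79.2  88.4] w0.3 F [ 1.7 -0.5  0.2] j6 -0.33
0.10 t33.1 L [ 14.9 -62.3  88.3] W [589.7 -79.3  88.3] w0.5 F [ 1.3 -0.6  0.6] j6 -0.38
0.20 t33.6 L [ -4.8 -62.8  88.2] W [570.1 -78.   88.2] w0.7 F [1.2 0.3 0.2] j6 -0.49
0.30 t34.0 L [-24.6 -61.3  88.1] W [550.5 -74.8  88.1] w0.5 F [ 0.6 -1.5 -0.7] j6 -0.60
0.40 t34.4 L [-44.1 -57.9  88.1] W [531.4 -69.7  88.1] w0.3 F [ 1.7 -1.5 -0.2] j6 -0.72
0.50 t34.9 L [-63.1 -52.5  88.1] W [512.9 -62.6  88.1] w0.9 F [ 1.2 -1.4 -0.2] j6 -0.84
0.58 t35.2 L [-78.  -46.8  88.1] W [498.6 -55.7  88.1] w0.5 F [ 1.2 -1.7 -0.8] j6 -0.95
hold t35.7 L [-78.3 -46.8  88. ] W [498.3 -55.6  88. ] w0.2 F [ 0.8 -0.9  0. ] j6 -0.95
```

View pics/j.png

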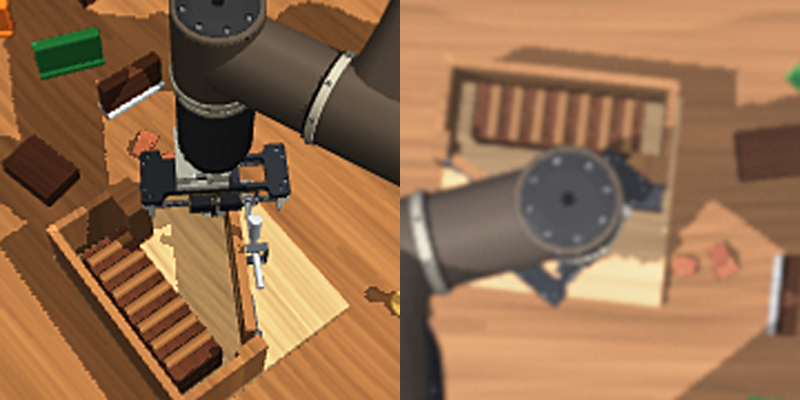

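The gate is ajar against the finger, the bolt is drawn and the scraper is upright. One last check: the angle from pixels and the averaged hold force.

Run:
```python
from h import *
g=lambda x,y:((x+.5)*.45-.5+170,(y+.5)*.45-.5+110)
A=toL(ray("scene",g(229,213),120)); B=toL(ray("scene",g(244,335),120)); d=A-B
print(A,B,"angle",np.arctan2(-d[0],-d[1]))
F=[]
for _ in range(20): bot.pause(.03); F.append(bot.read_state()["contact_force"])
F=np.array(F); print("F",F.mean(0).round(2),F.std(0).round(2))
st()
```

```text
[-85.71138524 -17.27059072 120.        ] [  6.73888445 132.46857525 120.        ] angle 0.5531217976410548
F [ 1.22 -1.26 -0.11] [0.41 0.57 0.44]
 t36.5 L [-78.4 -46.7  88. ] W [498.2 -55.5  88. ] w0.9 F [ 1.7 -1.9 -0.3] j6 -0.95
```

Run:
```python
from h import *
bot.close_job()
```

```text
the job is handed in; nothing more can be done
```

The job is handed in at about 36.5 s; it reports no verdict, so the results below are from my own checks.

**What I did:** I wiped the three chips off the right-hand edge of the board in one sweep with the scraper and stood the scraper on the bench. I then lifted the bolt about 12 mm by its grip and drew it to about 46 mm. Finally I hooked the closed fingers behind the gate and swung it ajar.

**Last checks:**
- **Gate:** it measures about 0.55 rad in the picture, within the 0.35 to 0.75 band. The finger force averages about 1.75 N, which matches the spring.
- **Bolt:** the 46 mm of draw is worked out from the gripper position. The picture taken after I let go showed it drawn.
- **Chips:** all three lie flat on the bench. The nearest has its centre about 24 mm outside the board's edge.
- **Scraper:** it stands upright on the bench, off the board.
- **Mould, tamper and pot:** I didn't touch any of them. I didn't re-measure where they stand.

No check failed. The two cameras differed by 3 to 5 mm on the bolt grip's position, which didn't affect the grasp.

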